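Seat the slicing disc on the vegetable slicer

ROBOT

A 7-joint arm with a two-finger parallel gripper is mounted at the origin on a cart in front of the work surface, level with it; the furniture and walls round the work are solid. World frame = base frame: x ahead of the robot, y to its left, z up, the work surface at z = 0. Lengths are in m, angles in rad, forces in N, time in s.
With the tool pointing down it reaches from about 0.425 to 0.925 m from the base axis. Payload 6.8 kg.
Tool frame: the origin (TCP) lies at the very end of the fingers, on their centre line; the grasp point (between the pads) lies 19 mm behind it; z points along the fingers, y is the line along which they close (so a half turn about z gives the same grasp; the last joint's range is limited). The gripper opens to 85 mm and grips with 20 to 120 N. Pads are 22 mm wide; open, the fingers measure 114 mm over their backs; the gripper's body (76 mm by 85 mm) begins 54 mm behind the grasp point. The pads swing forward as they close: fully open they stand 13 mm farther back than shut.
Start: joints at [-1.3, 0.477, 0.022, 1.555, -0.011, 1.109, -0.083], TCP at [0.25, 0.627, 0.231] pointing down, gripper open.
Joint ranges: [-2.96, 2.96], [-0.34, 2.1], [-1.41, 1.46], [0.24, 2.44], [-1.37, 4.51], [0.17, 1.92], [-2.96, 2.96]. Speed limits (rad/s): [2.39, 2.39, 3.14, 3.14, 3.14, 3.14, 3.14].

INTERFACE

Orientations are given as a unit quaternion [w, x, y, z].
In Python, from station import readout, viewer, bot gives the robot as it stands. The module is installed in compiled form; this text tells all that it offers.
- The arm moves only by the shell command python3 -m handwheel 'ROWS' [FORCE]. ROWS is JSON, a list of rows, each a list of 3 entries, a list of its own where there are three numbers: the shift along the tool's x, y, z in mm, then the turn, a rotation vector about the tool's x, y, z in degrees, then the gripper command: -1 is fully open, 1 is shut, values between are in proportion. In form: [[[x, y, z], [ax, ay, az], grip], ...]. A call has 1 to 20 rows; each row is the pose to reach, as a shift and turn from the pose commanded when the call began, along the tool's axes at that moment; what a row does not reach only later rows make up. A row lasts 1/12 s, in which the tool goes at most 41.7 mm and 7.16 degrees, less where a joint would pass 70% of its speed; a pose out of reach is approached as far as the arm can. A call with a gripper value outside its range is refused whole. The fingers move at their own pace and stop on an object; FORCE is the grip in N (left out, the last holds). Time passes only in rows, so rows that repeat a pose let the fingers close. It gives the time, the measured TCP pose, the force and the opening at its end, in the units of the state.
- readout.get_obs(): the state, without advancing time (a new reading comes with each control period).
- viewer.read_camera(name): name is "scene" or "side" or "wrist"; returns a dict with "frame" (420x560x3 uint8, red, green, blue), "fx", "fy", "cx", "cy" (pixels), "rvec" (rotation vector, rad) and "tvec" (3), from world to camera coordinates, as OpenCV has them; the wrist camera has in their place "tool_from_camera" (4x4, takes a point from camera to tool coordinates, whose origin is the TCP and whose axes are the flange's). Camera axes: x right, y down, z forward; pixel columns grow to the right and rows downward; lengths in m; the calibration is good to about 2 mm. A picture is of the moment at which its call begins: read the wrist's pose just before it. There is no depth.
- bot.hand_in(): hands the job in, once; it reports no verdict.
Trained networks look in a picture, given as the dict that the camera call returned (one of the last four; its "shot" number tells which), for a name from the list of things; names that differ only in an ending like _2 or _b are one class to them, and where a whole thing is asked for, a point or a joint stands for the part that bears it (a point fixed in the world has none). Each returns a list of dicts, best first, with "score" (0 to 1); they miss things now and then, are a little off and sometimes report something else, mostly with a low value. They report only what shows in the picture. A call takes as long as a camera call.
- viewer.search_frame(picture, target): "rect" ([centre column, centre row, width, height] in pixels, round what is visible of it).
- viewer.outline_of(picture, target): "mask" (420x560 bool, what is visible of it) and "rect" ([centre column, centre row, width, height] in pixels, round what is visible of it).
The state is a dict: "t": time; "q": joint angles; "joint_vel": joint speeds; "joint_torque": joint torques, N m; "eef_pos": TCP position; "tool_rot": TCP orientation; "contact_force": force on the tool from outside, world axes, zero at the start; "torque": the same for the moment, N m; "gripper_width": opening from 0.0 (shut) to 1.0 (fully open).
Only numpy, scipy, OpenCV 4.12 (cv2) and the standard library are available. Lean on these libraries where they do the work, as an engineer would, in place of code of your own. Each camera call takes 0.05 s, during which the arm holds its last target. There are 200 camera calls.

TASK

The steel slicing disc lies loose on top of the vegetable slicer with its rim notch away from the locating pin. With the fingertips only, push the disc round until its notch stands over the pin, then press the disc down at its hub until it snaps fully home, flat on its seat with the pin in the notch, and let go. Do not lift the disc off the machine, and leave the other things on the worktop where they are.

Things in the scene. Friction and masses are not known exactly. Their poses are not given: they have to be found in the camera images.
- slicer: Low white machine fixed to the worktop, 200 x 190 mm, deck 50 mm above the worktop; a motor housing along its back (x 92 to 138 mm, y -62 to 62 mm, top 70 mm up). Origin on the worktop below the axis on which the disc turns; -x points to its front, where the pin is, z up. Under the disc, round the axis, are three seat lugs and three spring catches.
- pin (a point): Point on the locating pin, a level steel rod 8 mm thick, at the machine's front: 64 mm from the disc's axis, 68 mm above the worktop (pin top 72 mm). The pin points radially inwards under the disc's rim, to 60 mm from the axis, out of a grey block 12 x 26 mm, 72 mm high, that stands just outside the rim.
- seat (a point): Point on the axis of the machine, 66 mm above the worktop: where the centre of the plate's underside lies when the disc is home.
- disc: Loose steel slicing disc, diameter 140 mm, plate 5 mm thick, 0.13 to 0.25 kg. Origin: centre of the plate's underside, z up, -x to the notch, +x to the push bar. A stem below turns in a well of the machine with 0.6 mm play, and spring catches hold the disc up, underside at first 74 mm above the worktop. It turns either way at under 3 N at the bar and stays where it is left.
- notch (a point): Middle of the notch in the disc's rim, 64 mm from the disc's axis, at half the plate's thickness. The notch is a straight-sided slot through the plate, 16 mm wide, open at the rim and 15 mm deep radially.
- bar (a point): Middle of the black push bar on top of the disc, opposite the notch: 34 mm long radially (24 to 58 mm from the axis), 10 mm wide, its top 14.5 mm above the plate's upper face. This point is 41 mm from the axis, 7 mm above the plate's upper face.
- hub (a point): Centre of the flat top of the black hub cap in the middle of the disc, diameter 34 mm, 7 mm above the plate's upper face: the place to press. With the notch over the pin, about 5 to 12 N here send the disc down 8 mm and it snaps home (underside 66 mm above the worktop). With the notch elsewhere the pin holds the rim up and the disc stays askew.
- onion_1: Red onion, 84 x 81 x 82 mm, bystander. Origin under its centre.
- lemon_1: Lemon, 71 x 53 x 51 mm, bystander. Origin under its centre.
- garlic_1: Garlic bulb, 53 x 52 x 52 mm, bystander. Origin under its centre.
- peeler_1: Yellow peeler lying flat, 170 x 25 x 18 mm, bystander. Origin under its centre; x runs along it.

How it is judged:
By the outcome, as a careful person would: the job done as asked, in the order asked, and still so for the second after the job is handed in, with the robot touching nothing.
It also fails if it takes over 51 s, if anything falls off the work surface, if the arm or the gripper's body presses on something with over 40 N, if the wrist force passes 120 N, or if a joint passes its speed limit or range.

## Working session

There is one attempt and no reset: what is moved stays moved. The work goes in short steps, Python scripts to look and compute and a shell command to move; the robot and the scene stay as the last step left them, time stands still between calls to the robot, and variables do not carry over. Pictures are saved under pics/ and viewed, on a budget of 10 in all, crops included, one or two more only if the job needs it, and the job is handed in when it is done.

```bash
mkdir -p pics; cat > h.py <<'E'
import numpy as np, cv2
from station import readout, viewer, bot
from scipy.spatial.transform import Rotation as R
def cam(n):
    o=readout.get_obs(); p=viewer.read_camera(n)
    if n=="wrist":
        w,x,y,z=o["tool_rot"]; T=np.eye(4); T[:3,:3]=R.from_quat([x,y,z,w]).as_matrix(); T[:3,3]=o["eef_pos"]
        C=T@p["tool_from_camera"]; p["Rc"]=C[:3,:3]; p["o"]=C[:3,3]
    else:
        r=cv2.Rodrigues(np.array(p["rvec"],float))[0]; p["Rc"]=r.T; p["o"]=-r.T@np.array(p["tvec"]).ravel()
    return p
def ray(p,u,v,z):
    d=p["Rc"]@np.array([(u-p["cx"])/p["fx"],(v-p["cy"])/p["fy"],1]); return p["o"]+d*(z-p["o"][2])/d[2]
def proj(p,X):
    c=p["Rc"].T@(np.array(X)-p["o"]); return p["fx"]*c[0]/c[2]+p["cx"],p["fy"]*c[1]/c[2]+p["cy"]
def save(p,name): cv2.imwrite("pics/"+name,p["frame"][:,:,::-1])
E
python3 - <<'E'
from h import *
o=readout.get_obs(); print(o)
zs=dict(slicer=.05,pin=.07,disc=.077,notch=.077,bar=.086,hub=.086,onion_1=.04,lemon_1=.025,garlic_1=.025,peeler_1=.01)
ims=[]
for n in("scene","side"):
    p=cam(n); ims.append(p["frame"]); save(p,n+".png"); print(n,p["o"],p["fx"])
    for k,z in zs.items():
        for r in viewer.search_frame(p,k)[:2]: print(k,round(r["score"],2),np.round(r["rect"]),ray(p,*r["rect"][:2],z).round(3))
E
```

```text
{'t': 0.0, 'q': array([-1.30009761,  0.4778358 ,  0.02231261,  1.55643489, -0.01149422,
        1.10930248, -0.08312278]), 'joint_vel': array([ 0.00076884, -0.00116149,  0.00127434,  0.00119003,  0.00069181,
       -0.00062009,  0.00108973]), 'joint_torque': array([ 2.11194138e-04, -5.96451473e+01,  1.60790406e+00, -2.81193870e+01,
        1.24328246e-02,  9.45068139e-03,  1.60399668e-05]), 'eef_pos': array([0.24940014, 0.62660331, 0.23030825]), 'tool_rot': array([-1.09320767e-04,  1.88256339e-01,  9.82119490e-01, -9.19881478e-04]), 'contact_force': array([0.3084625 , 0.63692367, 0.11261546]), 'torque': array([0.01594589, 0.03075871, 0.02430285]), 'gripper_width': 1.0010828160696388}
scene [-0.24691714 -0.28091568  0.94828987] 513.5519184445574
slicer 0.58 [280. 207.  96.  94.] [0.531 0.194 0.05 ]
pin 0.71 [280. 205.  97.  93.] [0.52  0.186 0.07 ]
disc 0.97 [281. 192.  58.  45.] [0.554 0.205 0.077]
notch 0.81 [279. 196.  57.  40.] [0.54  0.203 0.077]
bar 0.68 [282. 193.  54.  40.] [0.544 0.196 0.086]
hub 0.61 [280. 196.  62.  42.] [0.534 0.194 0.086]
onion_1 0.94 [195. 194.  24.  29.
[... 262 characters left out ...]
791852 -0.46946872  0.62383645] 386.57714518293176
slicer 0.57 [299. 220. 112.  81.] [0.549 0.173 0.05 ]
pin 0.95 [298. 224. 110.  80.] [0.533 0.138 0.07 ]
disc 0.89 [294. 206.  63.  37.] [0.545 0.196 0.077]
notch 0.67 [294. 208.  59.  34.] [0.542 0.189 0.077]
bar 0.63 [294. 208.  56.  40.] [0.537 0.178 0.086]
hub 0.95 [297. 204.  59.  36.] [0.548 0.189 0.086]
onion_1 0.58 [244. 176.  32.  22.] [0.479 0.411 0.04 ]
onion_1 0.28 [294. 206.  63.  38.] [0.561 0.238 0.04 ]
lemon_1 0.7 [270. 175.  20.  16.] [0.554 0.414 0.025]
garlic_1 0.69 [329. 315.  30.  27.] [ 0.515 -0.075  0.025]
peeler_1 0.63 [298. 343.  95.  29.] [ 0.443 -0.103  0.01 ]
peeler_1 0.16 [296. 208.  66.  38.] [0.578 0.268 0.01 ]
```

View pics/scene.png

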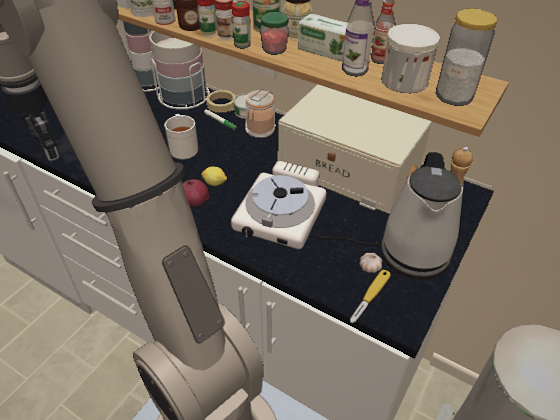

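View pics/side.png

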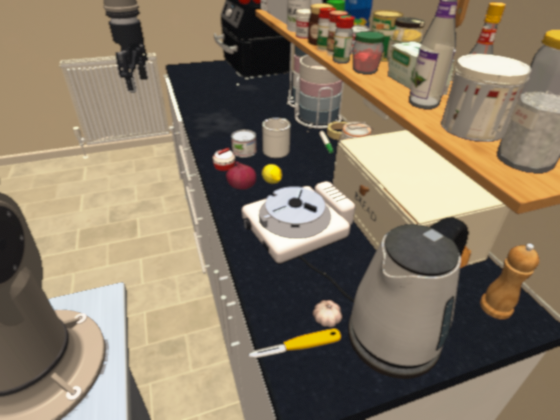

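The scene view shows the slicer at about (280,207) with the disc hub near (280,192). The side view has the hub near (295,203). I'll crop in closer on both.

```bash
python3 - <<'E'
import cv2,numpy as np
a=cv2.imread("pics/scene.png")[155:255,230:330]; b=cv2.imread("pics/side.png")[165:265,240:340]
cv2.imwrite("pics/c1.png",np.hstack([cv2.resize(x,(400,400),interpolation=cv2.INTER_CUBIC) for x in(a,b)]))
from h import *
p=cam("scene");print(ray(p,280,192,.086),p["Rc"])
p=cam("side");print(ray(p,295,203,.086))
E
```

```text
[0.5453587  0.20222646 0.086     ] [[ 0.52700288 -0.59387708  0.60792926]
 [-0.84984335 -0.37318239  0.37215747]
 [ 0.00585271 -0.7127727  -0.70137068]]
[0.54552503 0.1936201  0.086     ]
```

View pics/c1.png

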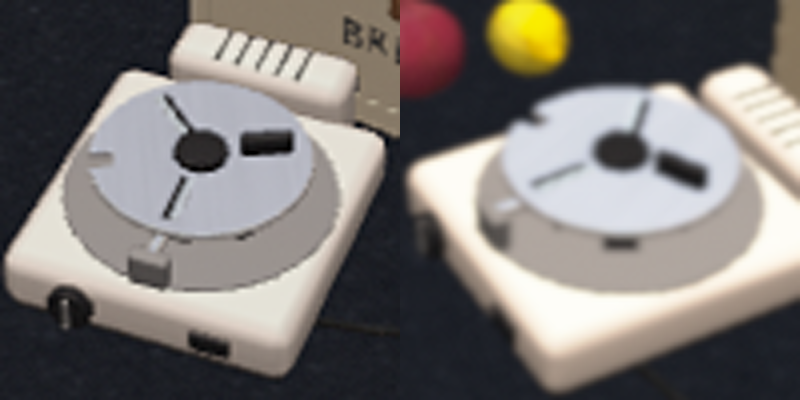

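The crops show the hub at scene (280,193) and side (295,202.5). The bar is at scene (297,190.5) and side (310.5,207.5), the notch at scene (255,194.5), and the pin block at scene (267,219).

```bash
python3 - <<'E'
from h import *
P={"scene":dict(hub=(280,192.8,.086),bar=(296.8,190.5,.086),notch=(255,194.5,.078),block=(267.5,218.5,.072),pin=(269,215.5,.072)),
"side":dict(hub=(295,202.5,.086),bar=(310.5,207.5,.086),notch=(273,195,.078),block=(264.5,217,.072))}
for n in P:
    p=cam(n); h=ray(p,*P[n]["hub"])
    for k,v in P[n].items():
        x=ray(p,*v); d=x-h; print(n,k,x.round(3),np.degrees(np.arctan2(d[1],d[0])).round(1),np.hypot(*d[:2]).round(3))
o=readout.get_obs();w,x,y,z=o["tool_rot"];print(R.from_quat([x,y,z,w]).as_matrix().round(3))
E
```

```text
scene hub [0.543 0.201 0.086] 0.0 0.0
scene bar [0.572 0.17  0.086] -46.5 0.042
scene notch [0.512 0.254 0.078] 119.9 0.062
scene block [0.464 0.187 0.072] -169.9 0.08
scene pin [0.474 0.189 0.072] -170.3 0.07
side hub [0.546 0.195 0.086] 0.0 0.0
side bar [0.573 0.167 0.086] -46.7 0.039
side notch [0.51  0.25  0.078] 123.4 0.065
side block [0.468 0.183 0.072] -170.8 0.079
[[-0.929  0.37   0.   ]
 [ 0.37   0.929 -0.   ]
 [-0.     0.    -1.   ]]
```

```bash
python3 -m handwheel '[[[-434,-289,-20],[0,0,25],0.5],[[-434,-289,-20],[0,0,25],0.5],[[-434,-289,-20],[0,0,25],0.5],[[-434,-289,-20],[0,0,25],0.5],[[-434,-289,-20],[0,0,25],0.5],[[-434,-289,-20],[0,0,25],0.5],[[-434,-289,-20],[0,0,25],0.5],[[-434,-289,-20],[0,0,25],0.5],[[-434,-289,-20],[0,0,25],0.5],[[-434,-289,-20],[0,0,25],0.5],[[-434,-289,-20],[0,0,25],0.5],[[-434,-289,-20],[0,0,25],0.5],[[-434,-289,-20],[0,0,25],0.5],[[-434,-289,-20],[0,0,25],0.5],[[-434,-289,-20],[0,0,25],0.5],[[-434,-289,-20],[0,0,25],0.5],[[-434,-289,-20],[0,0,25],0.5],[[-434,-289,-20],[0,0,25],0.5]]' 20
python3 - <<'E'
from h import *
p=cam("wrist"); save(p,"w1.png"); print(p["tool_from_camera"].round(3),p["o"],p["fx"])
for k in("disc","slicer","hub"):
    for r in viewer.search_frame(p,k)[:1]: print(k,r["score"],np.round(r["rect"]),ray(p,*r["rect"][:2],.079))
for k,X in dict(hub=(.545,.198,.086),bar=(.5725,.1685,.086)).items(): print(k,proj(p,X))
E
```

```text
t: 2.8
eef_pos: [0.5451, 0.1999, 0.2512]
tool_rot: [-0.0, 0.395, 0.919, 0.0]
contact_force: [-0.0, 0.2, 0.0]
gripper_width: 0.251
[[ 0.    -0.964 -0.267  0.066]
 [ 1.     0.    -0.    -0.001]
 [ 0.    -0.267  0.964 -0.142]
 [ 0.     0.     0.     1.   ]] [0.49913273 0.24738622 0.39365291] 365.85878328239676
disc 0.9 [279. 183. 166. 157.] [0.54702988 0.20476724 0.079     ]
slicer 0.98 [292. 171. 283. 267.] [0.54788121 0.22006606 0.079     ]
hub 0.69 [280. 181. 159. 156.] [0.54655625 0.20652624 0.079     ]
hub (np.float64(271.5826048527347), np.float64(188.73790291414434))
bar (np.float64(271.21074825999256), np.float64(233.11767286076295))
```

View pics/w1.png

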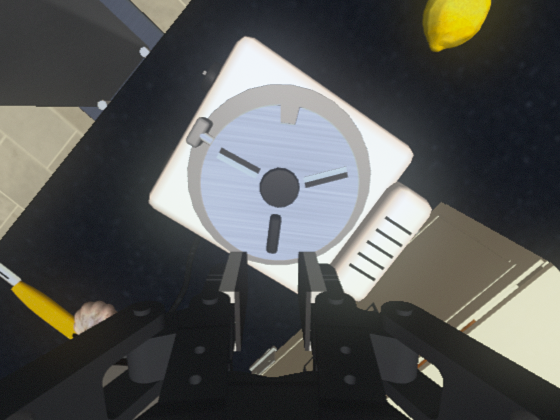

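The wrist view shows the hub at (279.5,187.5), the bar at (273.5,234), the notch at (290,114) and the pin from about (203,136) to (212,142). The opening is about 21 mm.

```bash
python3 - <<'E'
from h import *
p=cam("wrist"); g=cv2.cvtColor(p["frame"],cv2.COLOR_RGB2GRAY)
n,l,s,c=cv2.connectedComponentsWithStats((g<75).astype(np.uint8))
for i in range(1,n):
    if 150<s[i][4]<2500 and 190<c[i][0]<370 and 90<c[i][1]<265: print(s[i],c[i].round(1))
pt=dict(hub=(279.5,187.5,.086),bar=(273.5,234,.0935),notch=(290,115,.079),block=(200,131,.072),pin=(207,138.5,.072))
h=ray(p,*pt["hub"])
for k,v in pt.items():
    x=ray(p,*v);d=x-h;print(k,x.round(4),np.degrees(np.arctan2(d[1],d[0])).round(1),np.hypot(*d[:2]).round(4))
E
```

```text
[268 213  13  38 187] [273.1 232.4]
hub [0.5498 0.2023 0.086 ] 0.0 0.0
bar [0.5733 0.17   0.0935] -54.0 0.04
notch [0.5147 0.252  0.079 ] 125.3 0.0608
block [0.4679 0.1892 0.072 ] -170.9 0.0829
pin [0.4765 0.1885 0.072 ] -169.3 0.0746
```

```bash
python3 -m handwheel '[[[-43,-4,40],[0,0,7],0.4],[[-43,-4,80],[0,0,7],0.4],[[-43,-4,110],[0,0,7],0.4],[[-43,-4,135],[0,0,7],0.4],[[-43,-4,143],[0,0,7],0.4],[[-43,-4,143],[0,0,7],0.4],[[-43,-4,143],[0,0,7],0.4]]'
python3 - <<'E'
from h import *
p=cam("wrist"); save(p,"w2.png"); o=readout.get_obs();print(o["eef_pos"])
for a in(-54,-47): print(proj(p,(.547+.041*np.cos(np.radians(a)),.2+.041*np.sin(np.radians(a)),.0935)))
print(proj(p,(.547,.2,.086)),proj(p,o["eef_pos"]))
E
```

```text
t: 3.63
eef_pos: [0.5733, 0.1646, 0.1093]
tool_rot: [0.0, 0.452, 0.892, 0.0]
contact_force: [0.7, -0.0, 1.0]
gripper_width: 0.299
[0.57389409 0.16477881 0.11017667]
(np.float64(272.5952815694732), np.float64(248.29857401064393))
(np.float64(283.39967469495537), np.float64(247.73645282610042))
(np.float64(273.1160934417029), np.float64(157.48233271923962)) (np.float64(275.12425204372124), np.float64(270.3695018147831))
```

View pics/w2.png

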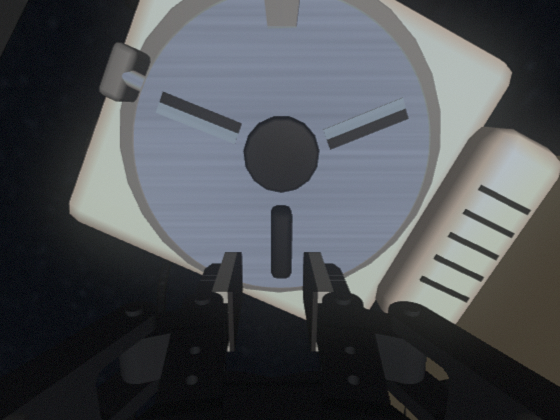

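The bar at (281,241) sits about 8 px, or 4 mm, right of the finger midline at col 272.5 and is parallel to the fingers. I'll shift y by +4, x by +2, and descend.

```bash
python3 -m handwheel '[[[2,4,0],[0,0,0],0.4],[[2,4,8],[0,0,0],0.4],[[2,4,16],[0,0,0],0.4],[[2,4,22],[0,0,0],0.4],[[2,4,26],[0,0,0],0.4],[[2,4,26],[0,0,0],0.4],[[2,4,26],[0,0,0],0.4]]'
```

```text
t: 4.27
eef_pos: [0.5743, 0.1679, 0.0818]
tool_rot: [-0.0, 0.452, 0.892, -0.0]
contact_force: [0.6, 0.2, 0.1]
gripper_width: 0.303
```

```bash
python3 -m handwheel '[[[0.2,3.7,-1],[0,0,-5],0.4],[[0.7,7.5,-1],[0,0,-10],0.4],[[1.5,11.1,-1],[0,0,-15],0.4],[[2.6,14.7,-1],[0,0,-20],0.4],[[4,18.2,-1],[0,0,-25],0.4],[[5.8,21.5,-1],[0,0,-30],0.4],[[7.8,24.7,-1],[0,0,-35],0.4],[[10.1,27.6,-1],[0,0,-40],0.4],[[12.6,30.4,-1],[0,0,-45],0.4],[[15.4,32.9,-1],[0,0,-50],0.4],[[18.3,35.2,-1],[0,0,-55],0.4],[[21.5,37.2,-1],[0,0,-60],0.4],[[24.2,38.6,-1],[0,0,-64],0.4],[[24.2,38.6,-1],[0,0,-64],0.4],[[24.2,38.6,-1],[0,0,-64],0.4]]'
python3 - <<'E'
from h import *
p=cam("wrist"); save(p,"w3.png"); o=readout.get_obs();print(o["eef_pos"],o["contact_force"])
E
```

```text
t: 5.52
eef_pos: [0.5915, 0.2104, 0.0835]
tool_rot: [0.0, -0.089, 0.996, 0.0]
contact_force: [-0.6, -0.2, 1.2]
gripper_width: 0.301
[0.59152581 0.21016316 0.08344959] [-0.30212179 -0.47024848  0.0102133 ]
```

View pics/w3.png

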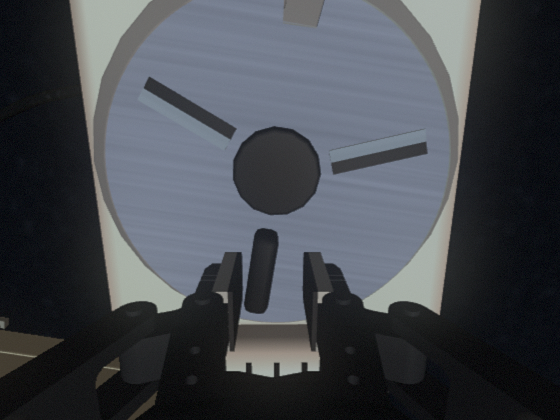

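The disc lags the tool by 9.6°: hub at (277,170), bar at (260,271), notch at (304,10). The slicer edges line up with the tool. I'll push another 9.6°, back off, lift and look.

```bash
python3 -m handwheel '[[[0.2,3.7,0],[0,0,-5],0.4],[[0.6,7.2,0],[0,0,-9.6],0.4],[[0.6,7.2,0],[0,0,-9.6],0.4],[[0.6,7.2,0],[0,0,-9.6],0.4],[[0.6,7.2,0],[0,0,-9.6],0.4]]'
python3 -m handwheel '[[[0,-4,0],[0,0,0],0.4],[[0,-4,0],[0,0,0],0.4],[[0,-4,-10],[0,0,0],0.4],[[0,-4,-50],[0,0,0],0.4],[[0,-4,-90],[0,0,0],0.4],[[0,-4,-120],[0,0,0],0.4],[[0,-4,-120],[0,0,0],0.4],[[0,-4,-120],[0,0,0],0.4]]'
python3 - <<'E'
from h import *
p=cam("wrist"); save(p,"w4.png"); o=readout.get_obs();print(o["eef_pos"],o["contact_force"])
E
```

```text
t: 5.98
eef_pos: [0.5896, 0.217, 0.0833]
tool_rot: [0.0, -0.171, 0.985, -0.0]
contact_force: [0.7, 0.5, -0.6]
gripper_width: 0.303
t: 6.65
eef_pos: [0.5923, 0.2142, 0.2065]
tool_rot: [0.003, -0.172, 0.985, 0.001]
contact_force: [-0.2, 0.3, -0.3]
gripper_width: 0.3
[0.59103968 0.21364966 0.20435475] [ 0.7252089   0.74272448 -0.43840709]
```

View pics/w4.png

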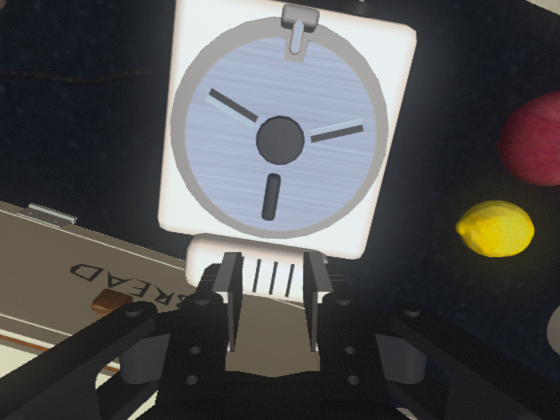

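The pin at (297,38) shows inside the notch. I'll zoom in to check the centring.

```bash
python3 - <<'E'
from h import *
a=cv2.imread("pics/w4.png")[0:90,255:345]; cv2.imwrite("pics/c4.png",cv2.resize(a,(540,540),interpolation=cv2.INTER_CUBIC))
p=cam("wrist"); h=ray(p,280.5,140,.086)
for k,v in dict(hub=(280.5,140,.086),bar=(271.3,197,.0935)).items(): print(k,ray(p,*v).round(4))
o=readout.get_obs();print(o["eef_pos"])
E
```

```text
hub [0.547  0.2023 0.086 ]
bar [0.5863 0.2096 0.0935]
[0.59028548 0.21341698 0.20298547]
```

View pics/c4.png

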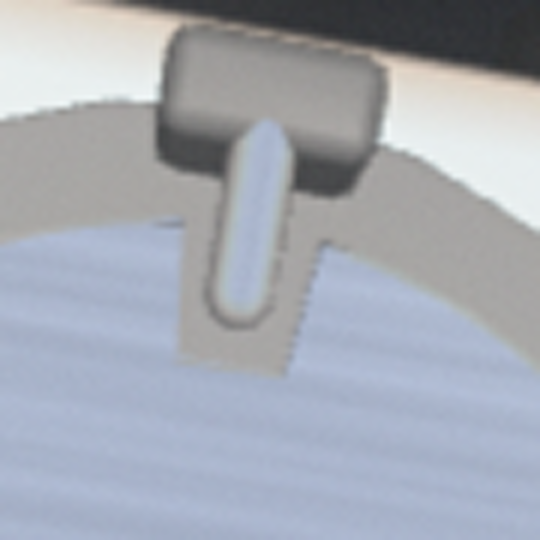

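The pin is centred in the notch: notch mid 250 against pin mid 254 in the crop. Next I'll shut the fingers and move over the hub.

```bash
python3 -m handwheel '[[[22,2,0],[0,0,0],1],[[44,3,0],[0,0,0],1],[[44,3,30],[0,0,0],1],[[44,3,60],[0,0,0],1],[[44,3,85],[0,0,0],1],[[44,3,100],[0,0,0],1],[[44,3,100],[0,0,0],1],[[44,3,100],[0,0,0],1],[[44,3,100],[0,0,0],1]]'
python3 - <<'E'
from h import *
p=cam("wrist"); save(p,"w5.png"); o=readout.get_obs();print(o["eef_pos"],o["contact_force"])
E
```

```text
t: 7.5
eef_pos: [0.5487, 0.2016, 0.1036]
tool_rot: [0.0, -0.173, 0.985, 0.0]
contact_force: [0.0, -0.1, 0.2]
gripper_width: 0.003
[0.54910534 0.20180662 0.10418163] [-0.77380791  0.36914897 -0.25847486]
```

View pics/w5.png

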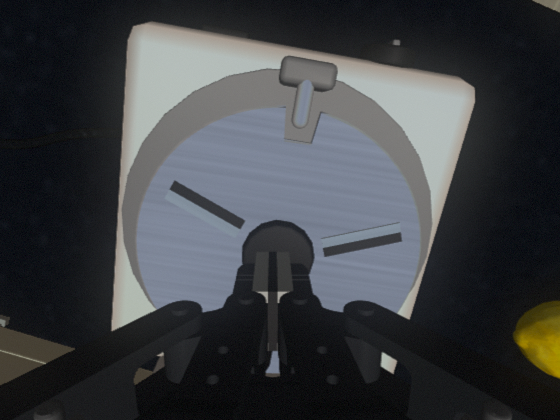

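The fingertips at (272,255) are over the hub at (278,253), and the pin is in the notch. I'll shift y by +2 and press down in small steps.

```bash
python3 -m handwheel '[[[0,2,8],[0,0,0],1],[[0,2,16],[0,0,0],1],[[0,2,18],[0,0,0],1],[[0,2,20],[0,0,0],1],[[0,2,20],[0,0,0],1]]'; python3 -m handwheel '[[[0,0,2],[0,0,0],1],[[0,0,4],[0,0,0],1],[[0,0,4],[0,0,0],1]]'
```

```text
t: 7.97
eef_pos: [0.5477, 0.2035, 0.0831]
tool_rot: [-0.0, -0.173, 0.985, -0.0]
contact_force: [0.0, 0.2, 0.0]
gripper_width: -0.0
t: 8.22
eef_pos: [0.5475, 0.2032, 0.0789]
tool_rot: [-0.0, -0.173, 0.985, -0.0]
contact_force: [0.3, 0.2, 0.2]
gripper_width: 0.0
```

```bash
python3 -m handwheel '[[[0,0,1],[0,0,0],1],[[0,0,2],[0,0,0],1],[[0,0,2],[0,0,0],1],[[0,0,2],[0,0,0],1]]'; python3 -m handwheel '[[[0,0,1],[0,0,0],1],[[0,0,2],[0,0,0],1],[[0,0,2],[0,0,0],1],[[0,0,2],[0,0,0],1]]'
```

```text
t: 8.55
eef_pos: [0.5476, 0.2033, 0.0781]
tool_rot: [-0.0, -0.173, 0.985, -0.0]
contact_force: [-3.0, -1.8, 9.3]
gripper_width: 0.001
t: 8.88
eef_pos: [0.548, 0.2034, 0.078]
tool_rot: [0.0, -0.173, 0.985, 0.0]
contact_force: [-8.4, -3.8, 25.4]
gripper_width: -0.002
```

The tip is stopped firmly at 78.0 mm, which is the hub's home height, with 25 N. I'll lift off and check.

```bash
python3 -m handwheel '[[[0,0,-4],[0,0,0],1],[[0,0,-15],[0,0,0],1],[[-20,0,-50],[0,0,0],1],[[-45,0,-90],[0,0,0],1],[[-45,0,-125],[0,0,0],1],[[-45,0,-125],[0,0,0],1],[[-45,0,-125],[0,0,0],1],[[-45,0,-125],[0,0,0],1]]'
python3 - <<'E'
from h import *
p=cam("wrist"); q=cam("side"); r=cam("scene")
a=p["frame"][0:270,140:420]; b=cv2.resize(q["frame"][165:265,240:340],(270,270),interpolation=cv2.INTER_CUBIC);c=cv2.resize(r["frame"][155:255,230:330],(230,230),interpolation=cv2.INTER_CUBIC)
c=cv2.copyMakeBorder(c,0,40,0,0,cv2.BORDER_CONSTANT)
cv2.imwrite("pics/f.png",np.hstack([a,b,c])[:,:,::-1]); print(readout.get_obs()["eef_pos"])
for k,z in dict(onion_1=.04,lemon_1=.025,garlic_1=.025,peeler_1=.01).items():
    for s in viewer.search_frame(r,k)[:1]: print(k,s["rect"])
E
```

```text
t: 9.55
eef_pos: [0.5896, 0.2185, 0.2001]
tool_rot: [-0.0, -0.173, 0.985, -0.0]
contact_force: [0.3, -0.4, -1.1]
gripper_width: 0.002
[0.58884964 0.21814411 0.19864656]
onion_1 [179.6, 197.5, 8.2, 14.6]
garlic_1 [371.0, 262.6, 22.8, 23.3]
peeler_1 [371.0, 294.9, 37.2, 53.8]
```

View pics/f.png

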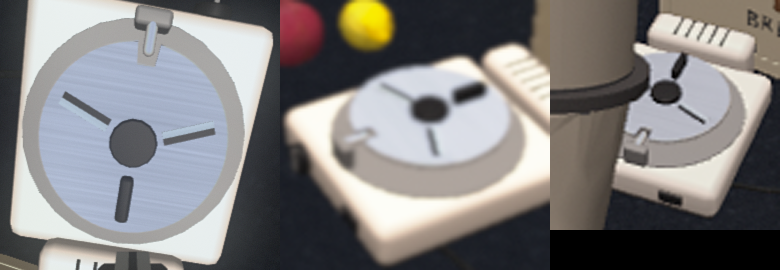

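The side view shows the hub about 2.9 px lower than before, which matches an 8 mm drop. The pin sits in the notch, the disc looks level and the robot touches nothing.

```bash
python3 - <<'E'
from h import *
print(bot.hand_in())
E
```

```text
the job is handed in; nothing more can be done
None
```

The disc appears to be fully home on its seat, with the pin in the notch, and the job is handed in at about 10 s of the 51 s allowed. The interface gave no verdict.

**What I did:** I pushed the bar round by about 64° with the partly open fingertips on either side of it, without gripping. I then backed off, shut the fingers, pressed down on the hub and lifted clear.

**Last checks:**
- **Notch:** just before the press, a close-up showed the pin centred in the notch to within about 0.5 mm.
- **Seating:** the fingertips stopped at 78.0 mm, which is the hub's home height, with the force rising to about 25 N. I did not catch the snap itself in the force readings. They were near zero until about 79 mm, where I had expected 5 to 12 N.
- **Height and level:** in the side view the hub sat about 3 px lower than before, which matches the 8 mm drop. The disc looked level by eye; I did not measure its tilt.
- **Other items:** the garlic and peeler were found where they started. In the last scene view the arm partly hid the onion, and its detection was a sliver about 15 px off. The lemon was not detected there. Both still showed in the side view, and the arm passed well above them.

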